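Take the finishing-kit pile apart

TASK

The finishing kit has been left piled up on the gauge's steel zero block. Take the pile apart and put everything away flat and upright: stand the black pad holder in the middle of the grey finishing disc, the wax tin in the round steel dish, the yellow gauge down inside the rectangular grey cradle with its white probe end at the notch, and the zero block lengthwise down between the sides of the aluminium channel, centred along it. Let go of everything and leave the oil bottle and the white foam pad where they are.

Things in the scene. Friction and masses are not known exactly. Their poses are not given: they have to be found in the camera images.
- holder_mid (a point): Black pad holder, a waisted round hand knob, 48 mm across at foot and top, 55 mm tall, at the top of the pile, free. This point: its centre, half-way up (27.5 mm above its foot). z up along its axis; yaw does not matter.
- tin_mid (a point): Round grey tin of wax with a dark lid, 66 mm across the lid (the lid is the upper 12 mm; the body below it is 62 mm), 25 mm tall, second from the top, under the pad holder. This point: its centre, half-way up (12.5 mm). z up; yaw does not matter.
- gauge_mid (a point): Yellow and black coating gauge lying flat, third from the top, between tin and zero block and crosswise to the block. Body 112 mm long (its x) x 58 mm wide (its y) x 26 mm high, with two buttons on top and a white probe, 16 mm wide, sticking out 10 mm from its -x end. This point: the middle of the body, 13 mm above its underside. Grasp it across the 58 mm.
- block_mid (a point): Zero block of the gauge: a plain steel bar with a coated patch at each end of its top, at the bottom of the pile on the table, 60 mm wide (its x) x 120 mm long (its y) x 25 mm high; 0.4 kg; it may go in either way round. This point: its centre, 12.5 mm above its underside. Grasp it across the 60 mm.
- disc: Grey finishing disc lying on the table, 77 mm across and 6 mm thick, fixed. Origin: centre of its underside, z up.
- dish: Round steel dish, 86 mm across outside, 78 mm inside, floor 3 mm thick, rim 9 mm above the table, fixed. Origin: centre of its underside, z up.
- cradle_notch (a point): Notched end of the gauge's cradle: a shallow, rectangular tray of grey plastic with a dark rubber lining, 128 mm x 74 mm inside, lips 4 mm thick whose tops are 7 mm above its floor and 10 mm above the table, fixed. This point: on the floor (3 mm above the table), in the middle of the 40 mm notch in one short lip, at the lip's inner face. x points from the notch along the cradle; the cradle's middle is 64 mm along +x from here. z up.
- rack: Aluminium channel for the zero block: floor 3 mm thick, 138 mm long (its y), ends open, low sides 78 mm apart inside (across x), 4 mm thick, tops 10 mm above the table, fixed. Origin: centre of its underside, z up; the two ways round are alike.
- oil_bottle: Bystander: oil bottle with a pointed red top, 36 mm across, 112 mm tall, standing behind the work. Origin: centre of its underside.
- foam_white: Bystander: round white foam pad, 76 mm across, 22 mm high, on the table to the right. Origin: centre of its underside.
Not all that is in view belongs to the job. There is more than one size of the part that bears block_mid; the job needs the larger.

How it is judged (in metres and radians):
At the end, for the whole second after the job is handed in: All at rest and flat on their floors: pad holder within 12 mm of the disc's centre, tin within 12 mm of the dish's, gauge within 12 mm of the cradle's middle each way with its probe at the notch, block within 11 mm across and 15 mm along of the channel's middle (horizontal distance between holder_mid and disc below 0.012 m and angle between holder_mid's own z axis and vertical below 0.08 rad and z of holder_mid in the frame of disc between 0.031 and 0.037 m and horizontal distance between tin_mid and dish below 0.012 m and angle between each of tin_mid, block_mid's own z axis and vertical below 0.05 rad and z of tin_mid in the frame of dish between 0.013 and 0.018 m and x of gauge_mid in the frame of cradle_notch between 0.052 and 0.076 m and y of gauge_mid in the frame of cradle_notch between -0.012 and 0.012 m and z of gauge_mid in the frame of cradle_notch between 0.0105 and 0.0155 m and x of cradle_notch in the frame of gauge_mid below -0.04 m and angle between gauge_mid's own z axis and vertical below 0.045 rad and x of block_mid in the frame of rack between -0.011 and 0.011 m and y of block_mid in the frame of rack between -0.015 and 0.015 m and z of block_mid in the frame of rack between 0.013 and 0.018 m and linear speed of each of block, gauge, tin, holder below 0.02 m/s and angular speed of each of block, gauge, tin, holder below 0.2 rad/s); the robot touches nothing.
It fails at once if the oil bottle or the white foam pad is moved more than 20 mm (distance of any of oil_bottle, foam_white from where it was at the start of the episode above 0.02 m).
It also fails if it takes over 128 s, if anything falls off the work surface, if the arm or the gripper's body presses on something with over 40 N, if the wrist force passes 120 N, or if a joint passes its speed limit or range.

ROBOT

A 6-joint arm with a two-finger parallel gripper is mounted at the origin on a cart in front of the work surface, level with it; the furniture and walls round the work are solid. World frame = base frame: x ahead of the robot, y to its left, z up, the work surface at z = 0. Lengths are in mm, angles in rad, forces in N, time in s.
With the tool pointing down it reaches from about 425 to 950 mm from the base axis. Payload 3.5 kg.
Tool frame: the origin (TCP) lies between the finger pads; the fingertips stand 8 mm ahead of it and the grasp point (between the pads) lies 11 mm behind it; z points along the fingers, y is the line along which they close (so a half turn about z gives the same grasp; the last joint's range is limited). The gripper opens to 85 mm and grips with 20 to 120 N. Pads are 22 mm wide; open, the fingers measure 114 mm over their backs; the gripper's body (76 mm by 85 mm) begins 54 mm behind the grasp point. The pads swing forward as they close: fully open they stand 13 mm farther back than shut.
Start: joints at [1.134, 0.286, 1.577, -0, 1.279, -0.15], TCP at [190.91, 647.425, 213.125] pointing down, gripper open.
Joint ranges: [-2.77, 2.77], [-0.9, 2.22], [0.21, 2.48], [-1.53, 4.67], [0.24, 2.81], [-2.84, 2.84]. Speed limits (rad/s): [2.79, 2.79, 3.14, 3.14, 3.14, 3.14].

INTERFACE

Orientations are given as a 3x3 rotation matrix whose columns are the frame's x, y, z axes.
In Python, from workcell import get_state, read_camera, camera_info, hand_in, find_in, mark_of gives the robot as it stands.
- The arm moves only by the tool carry_out, never from a script. Its argument "steps" is a list of rows, each a list of 6 numbers: the shift along the tool's x, y, z in cm, then the turn, a rotation vector about the tool's x, y, z in rad. In form: [[dx, dy, dz, rx, ry, rz], ...]. A call has 1 to 8 rows; each row shifts and turns the commanded pose from where the row before left it, along the tool's axes as they then stand; what a row does not reach is not made up. A row lasts 1/8 s, in which the tool goes at most 62.5 mm and 10.7 degrees, less where a joint would pass 70% of its speed; a pose out of reach is approached as far as the arm can. A call with a gripper value outside its range is refused whole. "fingers" is the opening in per cent of the stroke, from 0 (shut) to 100 (fully open), set as the call begins (left out, the last holds). The fingers move at their own pace and stop on an object; "newtons" is the grip in N (left out, the last holds). Time passes only in rows, so rows that do not move let the fingers close. It gives the time, the measured TCP pose, the force, the opening and the grip force at its end, in the units of the state.
- get_state(): the state, without advancing time (a new reading comes with each control period).
- read_camera(name): name is "side" or "top" or "wrist"; returns the picture (480x640x3 uint8, blue, green, red); there is no depth.
- camera_info(name): a dict with "fov_y" (degrees; the focal length in pixels is half the picture's height over the tangent of half this angle, whatever the lens; pixels are square), "cx", "cy" (the principal point, pixels), "extrinsics" (4x4, takes a point from world to camera coordinates). Camera axes: x right, y down, z forward; pixel columns grow to the right and rows downward; lengths in mm; the calibration is good to about 2 mm. A picture is of the moment at which its call begins: read the wrist's pose just before it. camera_info takes no time and is no camera call; for the wrist camera it gives the pose at the moment of the call.
- hand_in(): hands the job in; it is judged then, once.
Trained networks look in the newest picture that a camera, given by its name, has taken for a name from the list of things; names that differ only in an ending like _2 or _b are one class to them, and where a whole thing is asked for, a point or a joint stands for the part that bears it (a point fixed in the world has none). Each returns a list of dicts, best first, with "conf" (0 to 1); they miss things now and then, are a little off and sometimes report something else, mostly with a low value. They report only what shows in the picture. A call takes as long as a camera call. They do not tell look-alikes from the thing itself.
- find_in(query, camera): "at" ([x, y, z] in mm, in world coordinates, good to about 4 mm: the middle of the surface that is visible of it).
- mark_of(query, camera): "at" ([x, y, z] in mm, in world coordinates, good to about 4 mm: a listed point, or the origin of a listed thing).
The state is a dict: "time_s": time; "qpos": joint angles; "joint_velocities": joint speeds; "joint_efforts": joint torques, N m; "tool_pos": TCP position; "eef_rot": TCP orientation; "force": force on the tool from outside, world axes, zero at the start; "torque": the same for the moment, N m; "opening": opening from 0.0 (shut) to 1.0 (fully open); "gripper_force": force on a finger pad.
Only numpy, scipy, OpenCV 4.12 (cv2) and the standard library are available. Lean on these libraries where they do the work, as an engineer would, in place of code of your own. Each camera call takes 0.05 s, during which the arm holds its last target. There are 200 camera calls.

## Working session

There is one attempt and no reset: what is moved stays moved. The work goes in short steps, Python scripts to look and compute and a tool call to move; the robot and the scene stay as the last step left them, time stands still between calls to the robot, and variables do not carry over. Pictures are saved under pics/ and viewed, at most 17 in all, crops included, and the job is handed in when it is done.

Besides the shell and the picture viewer there is one more tool, called after "Call:" as name([rows], argument=value, ...), one row to a line, values as JSON. carry_out: Moves the arm, as the interface text tells. Its arguments: {"type":"object","properties":{"steps":{"type":"array","items":{"type":"array","items":{"type":"number"}}},"fingers":{"type":"number"},"newtons":{"type":"number"}},"required":["steps"]}

```bash
mkdir -p pics; ls; python3 - <<'E'
from workcell import *
import cv2
for c in ["top","side"]:
    im=read_camera(c); cv2.imwrite(f"pics/{c}0.png",im)
    for n in ["holder_mid","tin_mid","gauge_mid","block_mid","disc","dish","cradle_notch","rack","oil_bottle","foam_white"]:
        print(c,n,[([round(v) for v in d["at"]],round(d["conf"],2)) for d in mark_of(n,c)][:4])
    i=camera_info(c);print(i)
s=get_state();print(s["time_s"],s["eef_rot"],s["tool_pos"])
E
```

```text
pics
top holder_mid [([638, 150, 107], 0.97)]
top tin_mid [([636, 147, 62], 0.52)]
top gauge_mid [([640, 145, 38], 0.68)]
top block_mid [([646, -8, 6], 0.72), ([634, 148, 12], 0.65)]
top disc [([436, 265, 2], 0.76), ([638, 150, 40], 0.48)]
top dish [([421, -275, 0], 0.93)]
top cradle_notch [([606, -143, 2], 0.83), ([454, -22, 1], 0.49)]
top rack [([457, -18, -1], 0.81)]
top oil_bottle [([784, 6, -3], 0.82), ([638, 150, 63], 0.44)]
top foam_white [([621, -395, -1], 0.66)]
{'fov_y': 52.49836595701768, 'cx': 319.71372768849074, 'cy': 242.53437218350982, 'extrinsics': array([[ 2.13907075e-02, -9.99756076e-01,  5.49776024e-03,
        -4.84972303e+01],
       [-9.80144126e-01, -2.20547228e-02, -1.97056038e-01,
         5.77647512e+02],
       [ 1.97129223e-01, -1.17342933e-03, -9.80376811e-01,
         1.04770805e+03],
       [ 0.00000000e+00,  0.00000000e+00,  0.00000000e+00,
         1.00000000e+00]])}
side holder_mid [([637, 146, 104], 0.74)]
side tin_mid [([641, 148, 60], 0.82)]
side gauge_mid [([637, 146, 38], 0.96)]
side block_mid [([644, -14, 9], 0.68), ([637, 147, 13], 0.55)]
side
[... 184 characters left out ...]
ide foam_white [([637, 147, 102], 0.71), ([621, -400, -1], 0.64)]
{'fov_y': 50.58204619732163, 'cx': 316.7768224543646, 'cy': 249.60877332568302, 'extrinsics': array([[-9.96967101e-01, -7.64059883e-02,  1.47893174e-02,
         5.66351001e+02],
       [-5.52184627e-02,  5.60573093e-01, -8.26261901e-01,
         1.14202962e+02],
       [ 5.48408637e-02, -8.24572575e-01, -5.63091953e-01,
         1.10482557e+03],
       [ 0.00000000e+00,  0.00000000e+00,  0.00000000e+00,
         1.00000000e+00]])}
1.1 [[-9.59153683e-01  2.82885512e-01 -1.10111668e-05]
 [ 2.82885512e-01  9.59153682e-01 -3.21580868e-05]
 [ 1.46434434e-06 -3.39594470e-05 -9.99999999e-01]] [190.90494675 647.41164151 213.1108939 ]
```

View pics/top0.png

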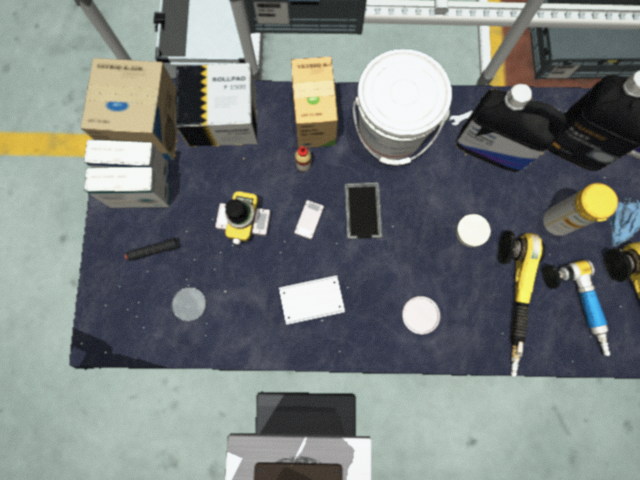

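View pics/side0.png

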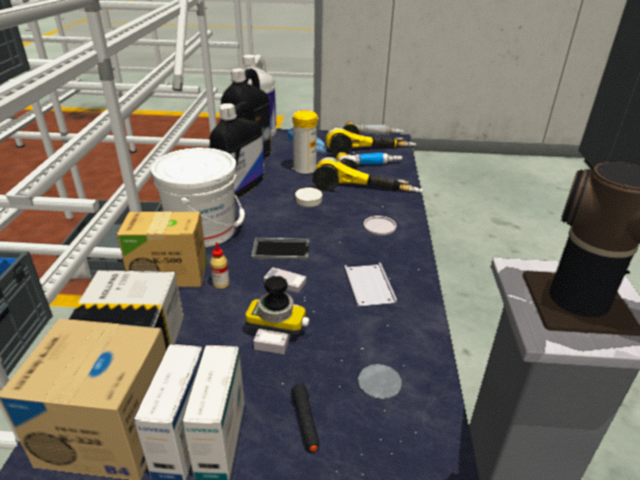

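The top view shows the pile at (238,213). A loose, smaller block look-alike lies at (309,219). The cradle is at (363,210), channel (311,300), disc (188,304), dish (421,315), foam pad (473,230) and oil bottle (303,158). For block_mid the candidates are the bar under the gauge at (238,218) and the loose one at (309,219). I choose the one under the pile and will check it in a close crop.

```bash
python3 - <<'E'
import cv2,numpy as np
im=cv2.imread("pics/top0.png")
def c(x,y,w,h): return cv2.resize(im[y:y+h,x:x+w],(400,300),interpolation=cv2.INTER_CUBIC)
m=np.vstack([np.hstack([c(203,186,80,60),c(323,180,80,60)]),np.hstack([c(271,270,80,60),c(275,190,80,60)])])
cv2.imwrite("pics/m1.png",m)
E
```

```text
(no output)
```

View pics/m1.png

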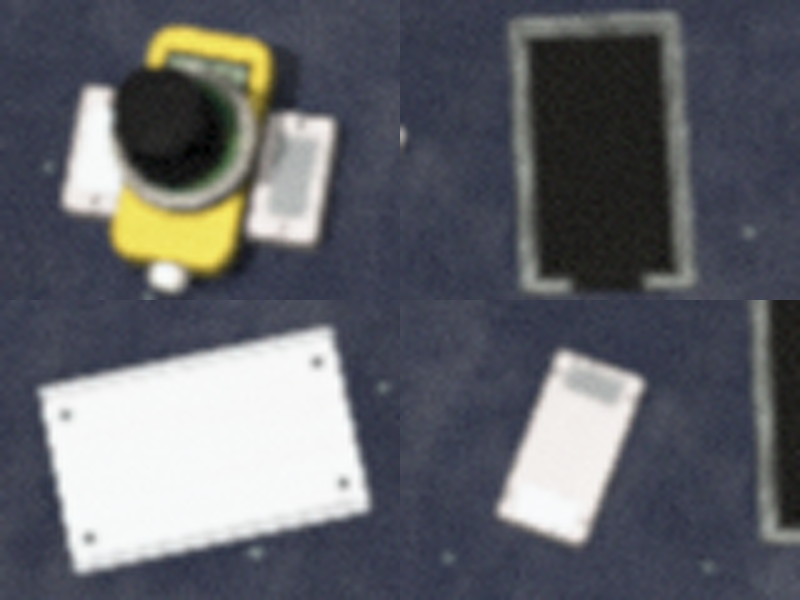

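The pile's block is clearly larger than the loose one: about 51 px long against 32 px. The probe faces the robot, and so does the notch. Next I turn the corner pixels into positions.

```bash
cat > h.py <<'E'
import numpy as np,cv2
from workcell import *
def ray(c,px,z):
    i=camera_info(c);E=np.array(i["extrinsics"]);f=240/np.tan(np.radians(i["fov_y"])/2)
    R,t=E[:3,:3],E[:3,3];o=-R.T@t
    d=R.T@np.array([(px[0]-i["cx"])/f,(px[1]-i["cy"])/f,1])
    return o+d*(z-o[2])/d[2]
def st():
    s=get_state();print(round(s["time_s"],2),"tcp",np.round(s["tool_pos"],1),"xyaw",np.round(np.arctan2(s["eef_rot"][1,0],s["eef_rot"][0,0]),3),"z",np.round(s["eef_rot"][:,2],3),"F",np.round(s["force"],1),"op",round(s["opening"],3),round(s["gripper_force"],1),"q",np.round(s["qpos"],2))
    return s
def mv(tx,ty,tz,yaw):
    "shift (cm, tool axes, as one row from here) and turn about tool z to reach TCP target with tool-x yaw"
    s=get_state();R=s["eef_rot"];d=R.T@(np.array([tx,ty,tz])-s["tool_pos"])/10
    y0=np.arctan2(R[1,0],R[0,0]);r=-((yaw-y0+np.pi/2)%np.pi-np.pi/2)
    print("move",np.round(d,2),"rz",round(r,3))
E
python3 - <<'E'
from h import *
def q(name,pts,z):
    P=np.array([ray("top",p,z)[:2] for p in pts]);print(name,np.round(P).tolist(),"c",np.round(P.mean(0),1))
    for a,b in zip(P,np.roll(P,-1,0)):print("  len",round(np.linalg.norm(b-a)),"yaw",round(np.degrees(np.arctan2(*(b-a)[::-1])),1))
q("block",[(220,203.6),(270.4,210),(266.6,235.2),(216,227.6)],25)
q("gaugeL",[(225.4,234),(234,196)],40);q("gaugeR",[(249.4,238),(256.6,198)],45)
q("cradle",[(344.6,183.6),(379,183),(381.6,237),(348,238)],10)
q("rack",[(279,287.6),(337.4,275.6),(345,312),(286.4,324.4)],10)
q("disc",[(188,304)],6);q("dish",[(421,315)],9);q("foam",[(473,230)],22)
mv(638,148,260,0);st()
E
```

```text
block [[674.0, 203.0], [661.0, 83.0], [600.0, 89.0], [615.0, 209.0]] c [637.6 145.8]
  len 121 yaw -96.2
  len 62 yaw 174.1
  len 121 yaw 82.6
  len 59 yaw -5.6
gaugeL [[597.0, 183.0], [689.0, 168.0]] c [643.2 175.4]
  len 93 yaw -9.1
  len 93 yaw 170.9
gaugeR [[588.0, 126.0], [684.0, 114.0]] c [636.1 120.1]
  len 97 yaw -7.2
  len 97 yaw 172.8
cradle [[736.0, -93.0], [739.0, -177.0], [605.0, -183.0], [601.0, -103.0]] c [ 670.  -138.9]
  len 84 yaw -87.6
  len 134 yaw -177.5
  len 80 yaw 93.0
  len 135 yaw 4.1
rack [[479.0, 57.0], [510.0, -79.0], [426.0, -98.0], [395.0, 36.0]] c [452.6 -20.9]
  len 139 yaw -77.1
  len 86 yaw -167.4
  len 138 yaw 103.1
  len 86 yaw 13.5
disc [[437.0, 266.0]] c [436.9 266.1]
  len 0 yaw 0.0
dish [[423.0, -273.0]] c [ 423.1 -273.1]
  len 0 yaw 0.0
foam [[624.0, -397.0]] c [ 624.1 -397.2]
  len 0 yaw 0.0
move [-57.01 -35.25  -4.69] rz -0.287
1.1 tcp [190.9 647.4 213.1] xyaw 2.855 z [-0. -0. -1.] F [-0.1 -0.6  0.1] op 1.002 0.0 q [ 1.13  0.29  1.58 -0.    1.28 -0.15]
```

Call:
carry_out([
  [-4.75,-2.94,-0.5,0,0,0],
  [-4.75,-2.94,-0.5,0,0,0],
  [-4.75,-2.94,-0.5,0,0,0],
  [-4.75,-2.94,-0.5,0,0,0],
  [-4.75,-2.94,-0.5,0,0,0],
  [-4.75,-2.94,-0.5,0,0,0],
  [-4.75,-2.94,0,0,0,0],
  [-4.75,-2.94,0,0,0,0],
], fingers=100, newtons=40)

```text
time_s: 2.1
tool_pos: [490.0, 312.9, 243.6]
eef_rot: [[-0.959, 0.283, 0.001], [0.283, 0.959, 0.001], [-0.001, 0.001, -1.0]]
force: [0.7, 0.0, -0.4]
opening: 1.005
gripper_force: 0.0
```

Call:
carry_out([
  [-4.75,-2.94,0,0,0,0],
  [-4.75,-2.94,0,0,0,0],
  [-4.75,-2.94,0,0,0,0],
  [-4.75,-2.94,0,0,0,0],
  [0,0,0,0,0,-0.145],
  [0,0,0,0,0,-0.145],
  [0,0,0,0,0,0],
  [0,0,0,0,0,0],
])

```text
time_s: 3.1
tool_pos: [637.7, 148.0, 243.2]
eef_rot: [[-1.0, -0.001, 0.0], [-0.001, 1.0, -0.0], [-0.0, -0.0, -1.0]]
force: [0.2, 0.5, 0.3]
opening: 1.0
gripper_force: 0.0
```

```bash
python3 - <<'E'
from h import *
st(); im=read_camera("wrist");cv2.imwrite("pics/w1.png",im);print(camera_info("wrist"))
for n in ["holder_mid","tin_mid","gauge_mid","block_mid"]:
    print(n,[([round(v) for v in d["at"]],round(d["conf"],2)) for d in mark_of(n,"wrist")][:3])
mv(638,148,230,np.pi)
E
```

```text
3.1 tcp [637.7 148.  243.2] xyaw -3.14 z [ 0. -0. -1.] F [0.2 0.5 0.3] op 1.0 0.0 q [ 0.07  0.22  1.6  -0.    1.32 -1.5 ]
{'fov_y': 68.76628764793294, 'cx': 318.77875853291204, 'cy': 241.6911071981037, 'extrinsics': array([[-1.05310148e-03,  9.99999435e-01,  1.42519651e-04,
        -1.46975957e+02],
       [ 9.53979405e-01,  9.61900214e-04,  2.99870587e-01,
        -6.56421022e+02],
       [ 2.99870281e-01,  4.51754970e-04, -9.53979880e-01,
         2.18015916e+02],
       [ 0.00000000e+00,  0.00000000e+00,  0.00000000e+00,
         1.00000000e+00]])}
holder_mid [([635, 152, 105], 0.9)]
tin_mid []
gauge_mid []
block_mid [([638, -8, 10], 0.72)]
move [-0.03  0.    1.32] rz 0.003
```

View pics/w1.png

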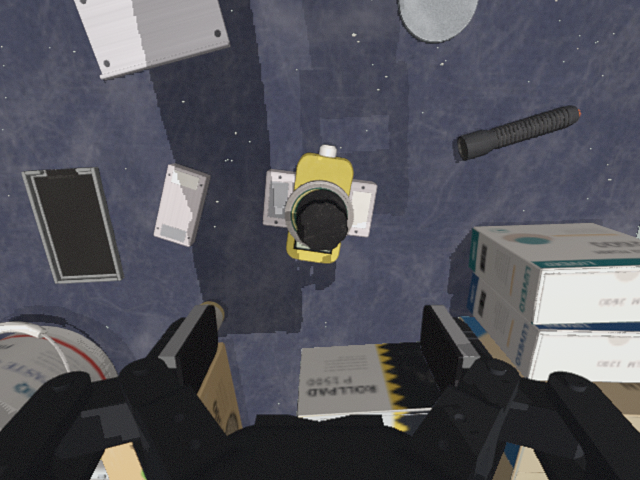

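The wrist view shows the holder top at (322,222), inside the open finger line. The tin rim, yellow gauge and block sit below it.

```bash
python3 - <<'E'
from h import *
print(np.round(ray("wrist",(323,222),131)),np.round(ray("wrist",(319,207),76)))
mv(637,149,96,np.pi)
E
```

```text
[630. 151. 131.] [629. 148.  76.]
move [ 0.08  0.1  14.72] rz 0.003
```

Call:
carry_out([
  [0.35,0.15,3,0,0,0],
  [0,0,3,0,0,0],
  [0,0,3,0,0,0],
  [0,0,2,0,0,0],
  [0,0,1.5,0,0,0],
  [0,0,1.2,0,0,0],
  [0,0,1,0,0,0],
  [0,0,0,0,0,0],
])

```text
time_s: 4.35
tool_pos: [634.0, 149.3, 95.4]
eef_rot: [[-1.0, -0.003, -0.001], [-0.003, 1.0, -0.0], [0.001, -0.0, -1.0]]
force: [0.3, 0.1, 0.1]
opening: 1.002
gripper_force: 0.0
```

Call:
carry_out([
  [0,0,0,0,0,0],
  [0,0,0,0,0,0],
  [0,0,0,0,0,0],
  [0,0,0,0,0,0],
  [0,0,0,0,0,0],
  [0,0,0,0,0,0],
], fingers=0, newtons=30)

```text
time_s: 5.1
tool_pos: [634.9, 149.4, 97.2]
eef_rot: [[-1.0, -0.003, 0.002], [-0.003, 1.0, 0.0], [-0.002, 0.0, -1.0]]
force: [-0.7, 0.3, 4.7]
opening: 0.484
gripper_force: 30.7
```

Call:
carry_out([
  [0,0,-0.5,0,0,0],
  [0,0,-1,0,0,0],
  [0,0,-2,0,0,0],
  [0,0,-3,0,0,0],
  [0,0,-3,0,0,0],
  [0,0,0,0,0,0],
])

```text
time_s: 5.85
tool_pos: [636.7, 149.5, 196.1]
eef_rot: [[-1.0, -0.003, 0.008], [-0.003, 1.0, 0.001], [-0.008, 0.001, -1.0]]
force: [-0.8, -0.2, -0.2]
opening: 0.483
gripper_force: 30.5
```

```bash
python3 - <<'E'
from h import *
st(); im=read_camera("side");cv2.imwrite("pics/s2.png",cv2.resize(im[150:400,200:450],(600,600)))
for n in ["holder_mid","tin_mid","gauge_mid","block_mid"]:
    print(n,[([round(v) for v in d["at"]],round(d["conf"],2)) for d in mark_of(n,"side")][:3])
mv(437,265,192,np.pi)
E
```

```text
5.85 tcp [636.7 149.5 196.1] xyaw -3.138 z [ 0.008  0.001 -1.   ] F [-0.8 -0.2 -0.2] op 0.483 30.5 q [ 0.08  0.25  1.65 -0.    1.23 -1.5 ]
holder_mid [([640, 146, 202], 0.95)]
tin_mid [([640, 149, 64], 0.81)]
gauge_mid [([636, 149, 37], 0.61)]
block_mid [([644, 146, 14], 0.72), ([644, -12, 10], 0.62)]
move [19.59 11.64 -0.23] rz 0.003
```

View pics/s2.png

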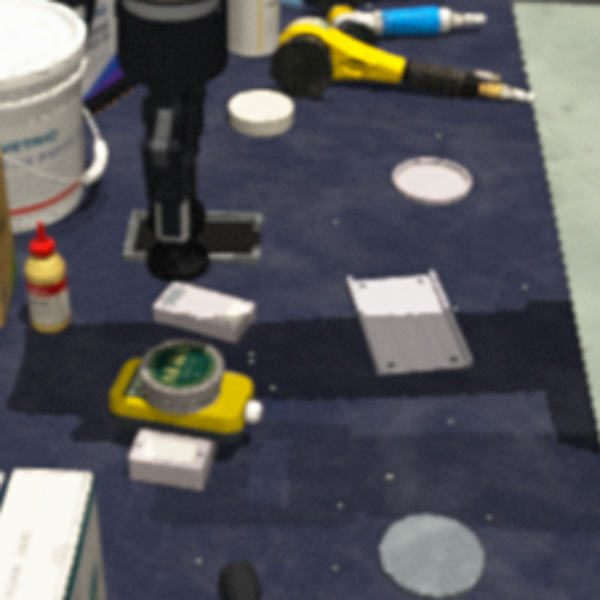

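The holder is in the gripper and upright. The tin, gauge and block haven't moved. Next I take the holder to the disc.

Call:
carry_out([
  [3.9,2.32,0,0,0,0],
  [3.9,2.32,1,0,0,0],
  [3.9,2.32,2,0,0,0],
  [3.9,2.32,2,0,0,0],
  [3.9,2.32,2,0,0,0],
  [0,0,3,0,0,0],
  [0,0,2,0,0,0],
  [0,0,0,0,0,0],
])

```text
time_s: 7.1
tool_pos: [436.5, 263.9, 68.3]
eef_rot: [[-1.0, -0.003, -0.006], [-0.003, 1.0, -0.002], [0.006, -0.002, -1.0]]
force: [0.6, 0.3, -0.7]
opening: 0.485
gripper_force: 30.6
```

```bash
python3 - <<'E'
from h import *
st()
for c in ["side","top","wrist"]:
  im=read_camera(c)
  if c=="wrist": cv2.imwrite("pics/w3.png",im)
  for n in ["holder_mid","disc"]:
    print(c,n,[([round(v) for v in d["at"]],round(d["conf"],2)) for d in mark_of(n,c)][:2])
mv(437,265,27.5,np.pi)
E
```

```text
7.1 tcp [436.5 263.9  68.3] xyaw -3.138 z [-0.006 -0.002 -1.   ] F [ 0.6  0.3 -0.7] op 0.485 30.6 q [ 0.34  0.1   2.08 -0.    0.97 -1.23]
side holder_mid [([441, 260, 77], 0.76)]
side disc [([434, 266, 2], 0.84)]
top holder_mid [([444, 263, 78], 0.53)]
top disc [([436, 266, 1], 0.75), ([786, 7, -1], 0.72)]
wrist holder_mid [([442, 266, 77], 0.92)]
wrist disc [([440, 266, -3], 0.8)]
move [0.25 0.02 4.43] rz 0.003
```

View pics/w3.png

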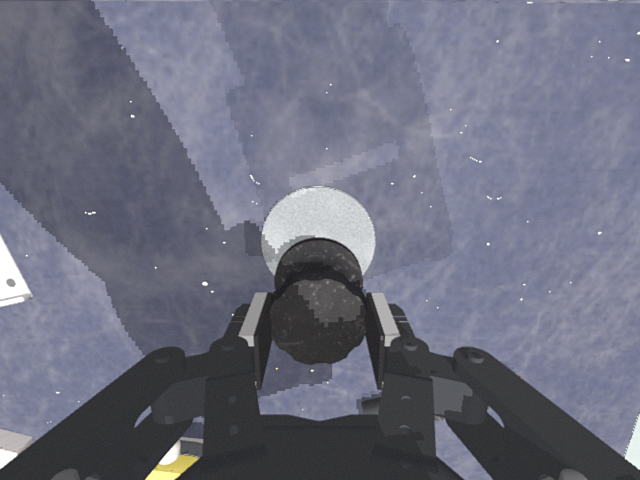

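The holder hangs between the pads at (318,310), above the disc at (318,237). It sits about 4 mm too far out in x, so I correct that and lower.

Call:
carry_out([
  [0.45,0.15,1,0,0,0],
  [0,0,1,0,0,0],
  [0,0,0.8,0,0,0],
  [0,0,0.5,0,0,0],
  [0,0,0.35,0,0,0],
  [0,0,0.15,0,0,0],
  [0,0,0.1,0,0,0],
  [0,0,0,0,0,0],
])

```text
time_s: 8.55
tool_pos: [434.6, 266.2, 32.3]
eef_rot: [[-1.0, -0.003, 0.0], [-0.003, 1.0, 0.0], [-0.0, 0.0, -1.0]]
force: [-0.7, 0.1, -0.5]
opening: 0.487
gripper_force: 30.6
```

Call:
carry_out([
  [0,0,0.15,0,0,0],
  [0,0,0.1,0,0,0],
  [0,0,0.1,0,0,0],
  [0,0,0,0,0,0],
])

```text
time_s: 9.05
tool_pos: [434.4, 266.1, 28.5]
eef_rot: [[-1.0, -0.003, -0.0], [-0.003, 1.0, -0.0], [0.0, -0.0, -1.0]]
force: [0.1, 0.1, -1.0]
opening: 0.484
gripper_force: 30.6
```

Call:
carry_out([
  [0,0,0.1,0,0,0],
  [0,0,0.05,0,0,0],
  [0,0,0,0,0,0],
])

```text
time_s: 9.43
tool_pos: [434.5, 266.2, 27.1]
eef_rot: [[-1.0, -0.003, 0.0], [-0.003, 1.0, -0.0], [-0.0, -0.0, -1.0]]
force: [0.6, 0.1, -0.2]
opening: 0.48
gripper_force: 30.6
```

Call:
carry_out([
  [0,0,0.1,0,0,0],
  [0,0,0.07,0,0,0],
  [0,0,0,0,0,0],
])

```text
time_s: 9.8
tool_pos: [434.7, 266.3, 27.0]
eef_rot: [[-1.0, -0.003, -0.001], [-0.003, 1.0, -0.0], [0.001, -0.0, -1.0]]
force: [-4.8, -2.1, 9.1]
opening: 0.486
gripper_force: 31.6
```

Call:
carry_out([
  [0,0,0,0,0,0],
  [0,0,0,0,0,0],
  [0,0,0,0,0,0],
  [0,0,-1,0,0,0],
  [0,0,-2,0,0,0],
  [0,0,-4,0,0,0],
  [0,0,-4,0,0,0],
  [0,0,0,0,0,0],
], fingers=100)

```text
time_s: 10.8
tool_pos: [437.3, 267.3, 140.3]
eef_rot: [[-1.0, -0.003, 0.009], [-0.003, 1.0, 0.003], [-0.009, 0.003, -1.0]]
force: [-1.0, -0.1, 0.0]
opening: 1.0
gripper_force: 0.0
```

```bash
python3 - <<'E'
from h import *
st()
for c in ["side","wrist"]:
  im=read_camera(c)
  for n in ["holder_mid","disc","tin_mid"]:
    print(c,n,[([round(v) for v in d["at"]],round(d["conf"],2)) for d in mark_of(n,c)][:2])
mv(637,148,150,np.pi)
E
```

```text
10.8 tcp [437.3 267.3 140.3] xyaw -3.138 z [ 0.009  0.003 -1.   ] F [-1.  -0.1  0. ] op 1.0 0.0 q [ 0.35 -0.01  2.04  0.    1.1  -1.22]
side holder_mid [([438, 265, 36], 0.73), ([454, -22, 1], 0.73)]
side disc [([433, 266, 1], 0.64), ([639, 148, 38], 0.35)]
side tin_mid []
wrist holder_mid [([438, 269, 35], 0.91)]
wrist disc []
wrist tin_mid []
move [-20.29 -11.85  -1.62] rz 0.003
```

```bash
python3 - <<'E'
import numpy as np,cv2
E=np.array([[-1.053e-3,.99999944,1.425e-4,-146.976],[.953979,9.619e-4,.29987,-656.421],[.29987,4.5175e-4,-.95398,218.016]])
R,t=E[:,:3],E[:,3];o=-R.T@t;f=240/np.tan(np.radians(68.76629)/2)
for p in [(215,307),(160,358),(425,307),(475,358)]:
    d=R.T@np.array([(p[0]-318.8)/f,(p[1]-241.7)/f,1]);s=(148+(-42.5 if p[0]<319 else 42.5)-o[1])/d[1]
    print(p,np.round(o+s*d-[637.7,148,243.2],1))
im=cv2.imread("pics/w1.png")[290:400,100:540];im3=cv2.imread("pics/w3.png")[260:420,160:480]
cv2.imwrite("pics/c.png",np.vstack([cv2.resize(im,(800,200)),cv2.resize(im3,(800,400))]))
E
```

```text
(215, 307) [ -9.1 -42.5  33.9]
(160, 358) [-19.7 -42.5  82.2]
(425, 307) [-9.4 42.5 34.4]
(475, 358) [-17.7  42.5  79.3]
```

View pics/c.png

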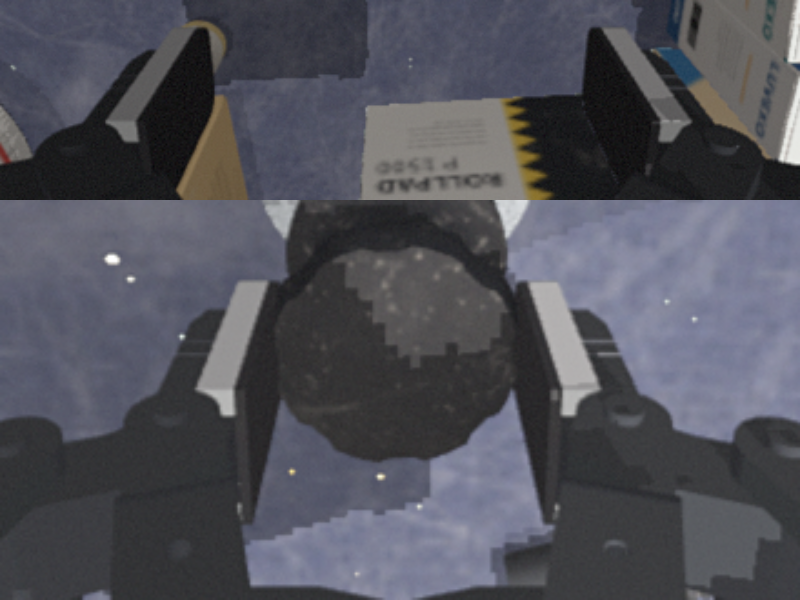

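Call:
carry_out([
  [-4.05,-2.37,-0.3,0,0,0],
  [-4.05,-2.37,-0.3,0,0,0],
  [-4.05,-2.37,0,0,0,0],
  [-4.05,-2.37,0,0,0,0],
  [-3.95,-2.37,0,0,0,0],
  [0,0,0,0,0,0.13],
  [0,0,2,0,0,0],
  [0,0,0,0,0,0],
])

```text
time_s: 12.2
tool_pos: [633.6, 148.4, 117.4]
eef_rot: [[-0.992, 0.124, -0.007], [0.124, 0.992, -0.0], [0.007, -0.001, -1.0]]
force: [0.1, 0.5, -1.2]
opening: 1.001
gripper_force: 0.0
```

```bash
python3 - <<'E'
from h import *
st()
for c in ["side","wrist","top"]:
  im=read_camera(c)
  if c=="wrist":cv2.imwrite("pics/w4.png",im)
  for n in ["tin_mid","gauge_mid"]:
    print(c,n,[([round(v) for v in d["at"]],round(d["conf"],2)) for d in mark_of(n,c)][:2])
mv(638,148,80,np.radians(172.5))
E
```

```text
12.2 tcp [633.6 148.4 117.4] xyaw 3.017 z [-0.007 -0.    -1.   ] F [ 0.1  0.5 -1.2] op 1.001 0.0 q [ 0.07  0.33  1.71  0.    1.11 -1.37]
side tin_mid [([640, 149, 64], 0.94)]
side gauge_mid [([637, 147, 38], 0.7)]
wrist tin_mid [([638, 144, 65], 0.7)]
wrist gauge_mid []
top tin_mid [([641, 147, 62], 0.62)]
top gauge_mid [([642, 148, 37], 0.54)]
move [-0.15 -0.03  4.2 ] rz 0.005
```

View pics/w4.png

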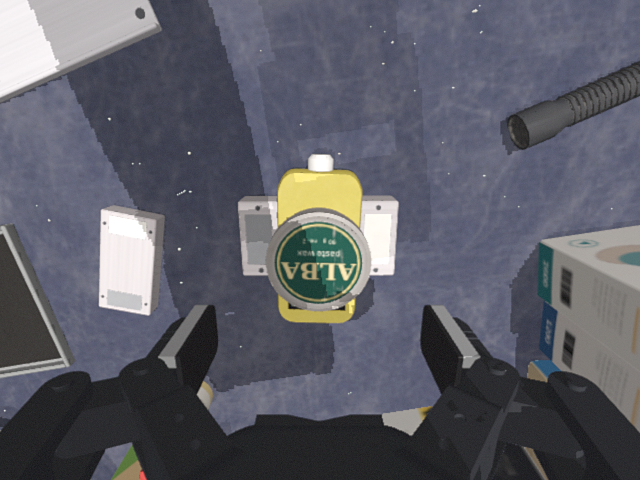

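Gauge and tool are aligned in the picture. The tin lid is centred at (319,258), between the fingers at columns 215 and 425. I descend on the tin.

Call:
carry_out([
  [-0.5,0,1.5,0,0,0],
  [0,0,1.5,0,0,0],
  [0,0,1,0,0,0],
  [0,0,1,0,0,0],
  [0,0,0.6,0,0,0],
  [0,0,0.4,0,0,0],
  [0,0,0,0,0,0],
])

```text
time_s: 13.52
tool_pos: [641.3, 147.6, 61.3]
eef_rot: [[-0.992, 0.126, -0.0], [0.126, 0.992, -0.0], [0.0, -0.0, -1.0]]
force: [-0.2, -0.6, -0.5]
opening: 1.004
gripper_force: 0.0
```

Call:
carry_out([
  [0,0,0,0,0,0],
  [0,0,0,0,0,0],
  [0,0,0,0,0,0],
  [0,0,0,0,0,0],
], fingers=60, newtons=30)

```text
time_s: 14.02
tool_pos: [641.4, 147.6, 61.6]
eef_rot: [[-0.992, 0.126, 0.0], [0.126, 0.992, -0.0], [-0.0, 0.0, -1.0]]
force: [0.2, -0.4, -1.2]
opening: 0.601
gripper_force: 0.0
```

```bash
python3 - <<'E'
from h import *
st()
im=read_camera("wrist");im2=read_camera("side")
cv2.imwrite("pics/c5.png",np.hstack([cv2.resize(im[160:420,160:480],(400,325)),cv2.resize(im2[240:360,200:348],(400,325))]))
E
```

```text
14.03 tcp [641.4 147.6  61.6] xyaw 3.015 z [ 0. -0. -1.] F [ 0.2 -0.4 -1.2] op 0.601 0.0 q [ 0.07  0.4   1.72 -0.    1.02 -1.37]
```

View pics/c5.png

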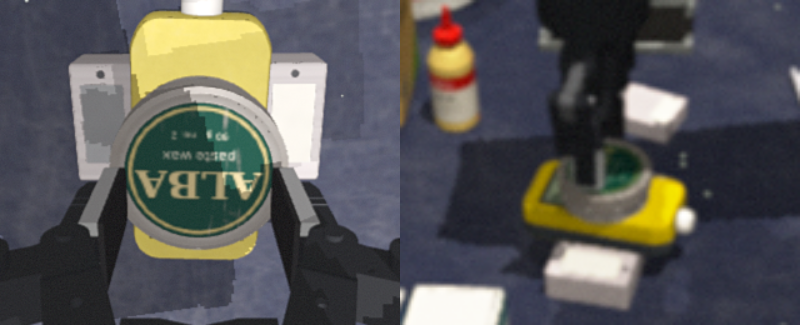

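The side view shows the finger ends still above the lid. They stand about 20 mm farther back than assumed, so I reopen, go 16 mm lower and try again.

Call:
carry_out([
  [0,0,0,0,0,0],
  [0,0,0,0,0,0],
  [0,0,0,0,0,0],
  [0.2,0,0.6,0,0,0],
  [0,0,0.6,0,0,0],
  [0,0,0.4,0,0,0],
  [0,0,0,0,0,0],
], fingers=100)

```text
time_s: 15.0
tool_pos: [638.8, 147.9, 44.6]
eef_rot: [[-0.992, 0.126, -0.001], [0.126, 0.992, -0.0], [0.001, -0.0, -1.0]]
force: [0.3, 0.4, 0.2]
opening: 0.999
gripper_force: 0.0
```

Call:
carry_out([
  [0,0,0,0,0,0],
  [0,0,0,0,0,0],
  [0,0,0,0,0,0],
  [0,0,0,0,0,0],
], fingers=66, newtons=30)

```text
time_s: 15.5
tool_pos: [639.9, 148.1, 46.2]
eef_rot: [[-0.992, 0.127, 0.002], [0.127, 0.992, 0.0], [-0.002, 0.001, -1.0]]
force: [0.6, 0.4, 2.2]
opening: 0.744
gripper_force: 33.6
```

Call:
carry_out([
  [0,0,-0.3,0,0,0],
  [0,0,-0.7,0,0,0],
  [0,0,-1,0,0,0],
  [0,0,-1.5,0,0,0],
  [0,0,-1.5,0,0,0],
  [0,0,0,0,0,0],
], newtons=40)

```text
time_s: 16.25
tool_pos: [641.0, 148.1, 98.3]
eef_rot: [[-0.992, 0.126, 0.005], [0.126, 0.992, 0.0], [-0.005, 0.001, -1.0]]
force: [-0.5, -0.3, -2.0]
opening: 0.741
gripper_force: 44.1
```

```bash
python3 - <<'E'
from h import *
st()
im=read_camera("wrist");im2=read_camera("side")
cv2.imwrite("pics/c6.png",np.hstack([cv2.resize(im[160:420,160:480],(400,325)),cv2.resize(im2[210:330,200:348],(400,325))]))
for n in ["tin_mid","gauge_mid","block_mid"]:
    print(n,[([round(v) for v in d["at"]],round(d["conf"],2)) for d in mark_of(n,"side")][:2])
E
```

```text
16.25 tcp [641.  148.1  98.3] xyaw 3.015 z [ 0.005  0.    -1.   ] F [-0.5 -0.3 -2. ] op 0.741 44.1 q [ 0.07  0.36  1.71 -0.    1.07 -1.37]
tin_mid [([640, 151, 109], 0.88)]
gauge_mid [([639, 148, 35], 0.82)]
block_mid [([638, 146, 15], 0.96), ([642, -12, 11], 0.8)]
```

View pics/c6.png

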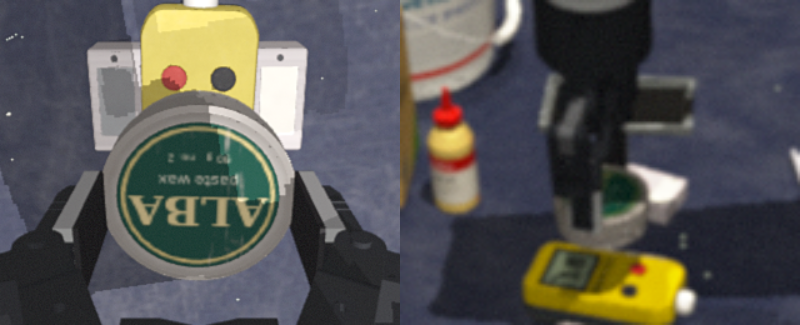

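The tin is held level and the gauge and block have stayed in place. Next stop is the dish.

```bash
python3 - <<'E'
from h import *
mv(425,-273,90,np.radians(172.5))
E
```

```text
move [ 15.87 -44.45   0.49] rz 0.004
```

Call:
carry_out([
  [1.6,-4.45,-0.5,0,0,0],
  [1.6,-4.45,-0.5,0,0,0],
  [1.6,-4.45,0,0,0,0],
  [1.6,-4.45,0,0,0,0],
  [1.6,-4.45,0,0,0,0],
  [1.6,-4.45,0,0,0,0],
  [1.6,-4.45,0,0,0,0],
  [1.6,-4.45,0,0,0,0],
])

```text
time_s: 17.5
tool_pos: [466.2, -190.1, 105.1]
eef_rot: [[-0.992, 0.126, -0.0], [0.126, 0.992, 0.0], [0.0, 0.0, -1.0]]
force: [0.8, -0.8, -2.0]
opening: 0.739
gripper_force: 44.4
```

Call:
carry_out([
  [1.5,-4.4,1,0,0,0],
  [1.5,-4.4,2,0,0,0],
  [0,0,2,0,0,0],
  [0,0,0,0,0,0],
  [0,0,0,0,0,0],
])

```text
time_s: 18.12
tool_pos: [426.8, -272.4, 55.8]
eef_rot: [[-0.992, 0.126, 0.0], [0.126, 0.992, -0.0], [-0.0, -0.0, -1.0]]
force: [-0.0, -1.2, -1.2]
opening: 0.74
gripper_force: 44.6
```

```bash
python3 - <<'E'
from h import *
st()
for c in ["side","wrist","top"]:
  im=read_camera(c)
  if c=="wrist":cv2.imwrite("pics/w7.png",im)
  for n in ["tin_mid","dish"]:
    print(c,n,[([round(v) for v in d["at"]],round(d["conf"],2)) for d in mark_of(n,c)][:2])
mv(425,-273,20,np.radians(172.5))
E
```

```text
18.12 tcp [ 426.8 -272.4   55.8] xyaw 3.015 z [ 0. -0. -1.] F [-0.  -1.2 -1.2] op 0.74 44.6 q [-0.77  0.11  2.1   0.    0.93 -2.21]
side tin_mid [([424, -273, 72], 0.88)]
side dish [([423, -276, 0], 0.91)]
wrist tin_mid [([423, -273, 71], 0.55)]
wrist dish []
top tin_mid []
top dish []
move [ 0.15 -0.07  3.57] rz 0.004
```

View pics/w7.png

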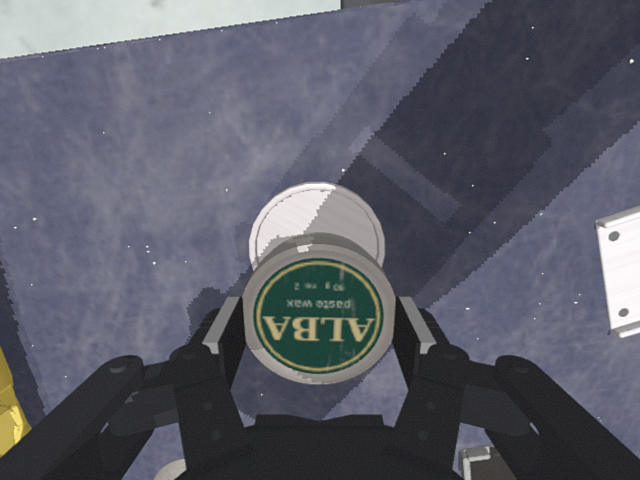

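The tin lid is centred at (318,320), above the dish at (317,240). They agree to within 2 mm, so I lower it.

Call:
carry_out([
  [0,-0.1,1.5,0,0,0],
  [0,0,1.2,0,0,0],
  [0,0,0.8,0,0,0],
  [0,0,0.6,0,0,0],
  [0,0,0.4,0,0,0],
  [0,0,0.2,0,0,0],
  [0,0,0,0,0,0],
  [0,0,0,0,0,0],
])

```text
time_s: 19.58
tool_pos: [426.5, -273.7, 8.8]
eef_rot: [[-0.992, 0.126, 0.001], [0.126, 0.992, -0.0], [-0.001, -0.0, -1.0]]
force: [0.6, -0.1, -0.7]
opening: 0.74
gripper_force: 44.6
```

Call:
carry_out([
  [0,0,0.2,0,0,0],
  [0,0,0.2,0,0,0],
  [0,0,0.15,0,0,0],
  [0,0,0,0,0,0],
])

```text
time_s: 20.08
tool_pos: [426.2, -273.4, 2.7]
eef_rot: [[-0.992, 0.126, -0.0], [0.126, 0.992, 0.0], [0.0, 0.0, -1.0]]
force: [-0.4, -0.0, -1.4]
opening: 0.741
gripper_force: 44.6
```

Call:
carry_out([
  [0,0,0.15,0,0,0],
  [0,0,0.1,0,0,0],
  [0,0,0,0,0,0],
])

```text
time_s: 20.45
tool_pos: [426.2, -273.5, 0.3]
eef_rot: [[-0.992, 0.127, -0.0], [0.127, 0.992, 0.0], [0.0, 0.0, -1.0]]
force: [0.7, 0.7, -2.3]
opening: 0.74
gripper_force: 44.6
```

Call:
carry_out([
  [0,0,0.1,0,0,0],
  [0,0,0.1,0,0,0],
  [0,0,0,0,0,0],
])

```text
time_s: 20.82
tool_pos: [426.3, -273.5, -1.6]
eef_rot: [[-0.992, 0.126, -0.0], [0.126, 0.992, 0.0], [0.0, 0.0, -1.0]]
force: [-0.1, -0.4, -1.3]
opening: 0.743
gripper_force: 44.6
```

Call:
carry_out([
  [0,0,0.1,0,0,0],
  [0,0,0.08,0,0,0],
  [0,0,0,0,0,0],
])

```text
time_s: 21.2
tool_pos: [426.3, -273.6, -1.8]
eef_rot: [[-0.992, 0.126, -0.001], [0.126, 0.992, 0.001], [0.001, 0.001, -1.0]]
force: [-4.3, 3.9, 9.7]
opening: 0.74
gripper_force: 45.9
```

Call:
carry_out([
  [0,0,-0.1,0,0,0],
  [0,0,0,0,0,0],
  [0,0,0,0,0,0],
  [0,0,0,0,0,0],
  [0,0,-1,0,0,0],
  [0,0,-3,0,0,0],
  [0,0,-5,0,0,0],
  [0,0,0,0,0,0],
], fingers=100)

```text
time_s: 22.2
tool_pos: [429.2, -276.2, 93.0]
eef_rot: [[-0.992, 0.126, 0.008], [0.126, 0.992, -0.007], [-0.009, -0.006, -1.0]]
force: [0.2, 0.7, -0.2]
opening: 0.997
gripper_force: 0.0
```

```bash
python3 - <<'E'
from h import *
st()
for c in ["side","wrist"]:
  im=read_camera(c)
  for n in ["tin_mid","dish","gauge_mid"]:
    print(c,n,[([round(v) for v in d["at"]],round(d["conf"],2)) for d in mark_of(n,c)][:2])
mv(639,148,110,np.radians(172.5))
E
```

```text
22.2 tcp [ 429.2 -276.2   93. ] xyaw 3.015 z [ 0.008 -0.007 -1.   ] F [ 0.2  0.7 -0.2] op 0.997 0.0 q [-0.77  0.05  2.08  0.    1.   -2.22]
side tin_mid [([428, -271, 12], 0.72)]
side dish [([426, -277, -2], 0.6)]
side gauge_mid [([637, 146, 36], 0.6)]
wrist tin_mid [([421, -275, 15], 0.8)]
wrist dish []
wrist gauge_mid []
move [-15.84  44.46  -2.33] rz 0.004
```

Call:
carry_out([
  [-1.6,4.45,-0.5,0,0,0],
  [-1.6,4.45,-0.5,0,0,0],
  [-1.6,4.45,0,0,0,0],
  [-1.6,4.45,0,0,0,0],
  [-1.6,4.45,0,0,0,0],
  [-1.6,4.45,0,0,0,0],
  [-1.6,4.45,0,0,0,0],
  [-1.6,4.45,0,0,0,0],
])

```text
time_s: 23.6
tool_pos: [598.5, 64.9, 96.8]
eef_rot: [[-0.992, 0.126, -0.001], [0.126, 0.992, -0.0], [0.001, -0.0, -1.0]]
force: [0.3, -0.3, 0.5]
opening: 0.996
gripper_force: 0.0
```

Call:
carry_out([
  [-1.5,4.4,0,0,0,0],
  [-1.5,4.4,0,0,0,0],
  [0,0,0,0,0,0],
  [0,0,0,0,0,0],
])

```text
time_s: 24.1
tool_pos: [638.5, 146.7, 96.6]
eef_rot: [[-0.992, 0.126, -0.002], [0.126, 0.992, -0.001], [0.002, -0.001, -1.0]]
force: [-0.4, 0.3, 0.5]
opening: 1.001
gripper_force: 0.0
```

```bash
python3 - <<'E'
from h import *
st()
for c in ["side","wrist"]:
  im=read_camera(c)
  if c=="wrist":
    cv2.imwrite("pics/w8.png",im)
    hsv=cv2.cvtColor(im,cv2.COLOR_BGR2HSV);m=cv2.inRange(hsv,(20,90,90),(34,255,255));m[330:]=0;m=cv2.morphologyEx(m,cv2.MORPH_CLOSE,np.ones((15,15)))
    k=max(cv2.findContours(m,0,2)[0],key=cv2.contourArea);r=cv2.minAreaRect(k);print(r)
    B=np.array([ray("wrist",p,46)[:2] for p in cv2.boxPoints(r)]);print(np.round(B),np.round(B.mean(0),1),[np.round(np.degrees(np.arctan2(*(b-a)[::-1])),1) for a,b in zip(B,np.roll(B,-1,0))])
  for n in ["gauge_mid","block_mid"]:
    print(c,n,[([round(v) for v in d["at"]],round(d["conf"],2)) for d in mark_of(n,c)][:2])
mv(639,147.5,60,np.radians(172.5))
E
```

```text
24.1 tcp [638.5 146.7  96.6] xyaw 3.015 z [-0.002 -0.001 -1.   ] F [-0.4  0.3  0.5] op 1.001 0.0 q [ 0.07  0.36  1.71 -0.    1.08 -1.37]
side gauge_mid [([639, 147, 38], 0.96), ([433, 260, 3], 0.22)]
side block_mid [([638, 146, 13], 0.81), ([645, -10, 8], 0.76)]
((323.5, 248.0), (162.0, 93.0), 90.0)
[[579. 128.]
 [586. 183.]
 [696. 174.]
 [688. 110.]] [637.3 148.6] [np.float64(82.6), np.float64(-4.9), np.float64(-97.4), np.float64(170.6)]
wrist gauge_mid [([638, 146, 35], 0.83)]
wrist block_mid [([643, -11, 12], 0.64)]
move [0.02 0.15 3.77] rz 0.003
```

Call:
carry_out([
  [0,0.1,2,0,0,0],
  [0,0,2,0,0,0],
  [0,0,1.5,0,0,0],
  [0,0,1,0,0,0],
  [0,0,0.6,0,0,0],
  [0,0,0.5,0,0,0],
  [0,0,0,0,0,0],
])

```text
time_s: 25.28
tool_pos: [639.4, 147.9, 21.6]
eef_rot: [[-0.992, 0.126, 0.0], [0.126, 0.992, 0.0], [-0.0, 0.0, -1.0]]
force: [0.2, 0.3, 0.1]
opening: 1.001
gripper_force: 0.0
```

Call:
carry_out([
  [0,0,0,0,0,0],
  [0,0,0,0,0,0],
  [0,0,0,0,0,0],
  [0,0,0,0,0,0],
  [0,0,0,0,0,0],
], fingers=52, newtons=40)

```text
time_s: 25.9
tool_pos: [640.2, 147.9, 22.8]
eef_rot: [[-0.992, 0.126, 0.002], [0.126, 0.992, 0.0], [-0.002, 0.0, -1.0]]
force: [-0.6, -0.6, 5.7]
opening: 0.664
gripper_force: 43.4
```

Call:
carry_out([
  [0,0,-0.4,0,0,0],
  [0,0,-0.8,0,0,0],
  [0,0,-2,0,0,0],
  [0,0,-3,0,0,0],
  [0,0,-2,0,0,0],
  [0,0,0,0,0,0],
])

```text
time_s: 26.65
tool_pos: [641.1, 148.1, 106.9]
eef_rot: [[-0.992, 0.126, 0.006], [0.126, 0.992, 0.0], [-0.006, 0.001, -1.0]]
force: [0.3, -0.0, -1.9]
opening: 0.661
gripper_force: 43.0
```

```bash
python3 - <<'E'
from h import *
st()
im=read_camera("side")
for n in ["gauge_mid","block_mid"]:
    print(n,[([round(v) for v in d["at"]],round(d["conf"],2)) for d in mark_of(n,"side")][:2])
mv(670,-139,100,np.radians(183.3))
E
```

```text
26.65 tcp [641.1 148.1 106.9] xyaw 3.015 z [ 0.006  0.    -1.   ] F [ 0.3 -0.  -1.9] op 0.661 43.0 q [ 0.07  0.35  1.7  -0.    1.09 -1.37]
gauge_mid [([635, 145, 121], 0.68)]
block_mid [([640, 145, 13], 0.86)]
move [ -6.77 -28.05   0.24] rz -0.184
```

Call:
carry_out([
  [-1.12,-4.68,0,0,0,0],
  [-1.12,-4.68,0,0,0,0],
  [-1.12,-4.68,0,0,0,0],
  [-1.12,-4.68,0,0,0,0],
  [-1.12,-4.68,0,0,0,0],
  [-1.12,-4.68,0,0,0,-0.092],
  [0,0,2,0,0,-0.092],
  [0,0,0,0,0,0],
])

```text
time_s: 27.8
tool_pos: [667.7, -138.9, 79.4]
eef_rot: [[-0.998, -0.055, -0.007], [-0.055, 0.998, 0.003], [0.007, 0.003, -1.0]]
force: [-0.4, 0.5, -2.5]
opening: 0.657
gripper_force: 43.1
```

```bash
python3 - <<'E'
from h import *
st()
for c in ["side","wrist","top"]:
  im=read_camera(c)
  if c=="wrist":cv2.imwrite("pics/w9.png",im)
  for n in ["gauge_mid","cradle_notch"]:
    print(c,n,[([round(v) for v in d["at"]],round(d["conf"],2)) for d in mark_of(n,c)][:2])
mv(670,-139,40,np.radians(183.3))
E
```

```text
27.8 tcp [ 667.7 -138.9   79.4] xyaw -3.087 z [-0.007  0.003 -1.   ] F [-0.4  0.5 -2.5] op 0.657 43.1 q [-0.35  0.43  1.64  0.    1.07 -1.98]
side gauge_mid [([666, -140, 94], 0.56)]
side cradle_notch [([608, -144, 1], 0.85)]
wrist gauge_mid [([670, -142, 92], 0.68)]
wrist cradle_notch [([605, -145, 4], 0.94)]
top gauge_mid []
top cradle_notch []
move [ 0.08 -0.02  4.43] rz 0.0
```

View pics/w9.png

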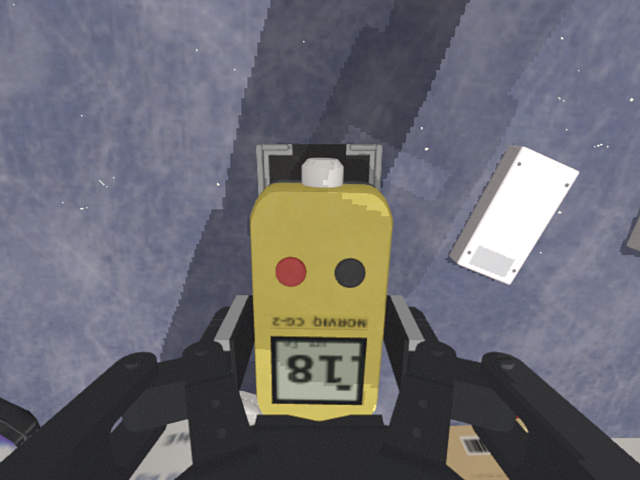

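The gauge sits over the cradle and the probe points to the notch at (320,150). Columns agree to about 2 px, so I lower it.

Call:
carry_out([
  [-0.1,-0.1,2,0,0,0],
  [0,0,1.5,0,0,0],
  [0,0,1.2,0,0,0],
  [0,0,1,0,0,0],
  [0,0,0.7,0,0,0],
  [0,0,0.4,0,0,0],
  [0,0,0,0,0,0],
  [0,0,0,0,0,0],
])

```text
time_s: 29.25
tool_pos: [671.9, -140.2, 16.3]
eef_rot: [[-0.998, -0.057, 0.001], [-0.057, 0.998, -0.0], [-0.001, -0.0, -1.0]]
force: [1.1, -0.4, -2.1]
opening: 0.661
gripper_force: 43.1
```

Call:
carry_out([
  [0,0,0.3,0,0,0],
  [0,0,0.2,0,0,0],
  [0,0,0.1,0,0,0],
  [0,0,0,0,0,0],
])

```text
time_s: 29.75
tool_pos: [671.4, -140.0, 9.4]
eef_rot: [[-0.998, -0.057, -0.0], [-0.057, 0.998, 0.0], [0.0, 0.0, -1.0]]
force: [1.0, 0.2, -2.1]
opening: 0.66
gripper_force: 43.1
```

Call:
carry_out([
  [0,0,0.2,0,0,0],
  [0,0,0.2,0,0,0],
  [0,0,0.15,0,0,0],
  [0,0,0.1,0,0,0],
  [0,0,0,0,0,0],
])

```text
time_s: 30.38
tool_pos: [671.4, -140.0, 3.0]
eef_rot: [[-0.998, -0.057, -0.0], [-0.057, 0.998, 0.0], [0.0, 0.0, -1.0]]
force: [-0.3, 0.5, -1.3]
opening: 0.663
gripper_force: 43.1
```

Call:
carry_out([
  [0,0,0.12,0,0,0],
  [0,0,0.1,0,0,0],
  [0,0,0,0,0,0],
])

```text
time_s: 30.75
tool_pos: [671.5, -140.1, 0.9]
eef_rot: [[-0.998, -0.057, -0.0], [-0.057, 0.998, -0.0], [0.0, -0.0, -1.0]]
force: [-0.7, -0.3, -1.7]
opening: 0.662
gripper_force: 43.1
```

Call:
carry_out([
  [0,0,0.1,0,0,0],
  [0,0,0.08,0,0,0],
  [0,0,0,0,0,0],
])

```text
time_s: 31.12
tool_pos: [671.6, -140.1, 0.8]
eef_rot: [[-0.998, -0.057, -0.001], [-0.057, 0.998, 0.0], [0.001, 0.0, -1.0]]
force: [-4.2, 0.9, 5.8]
opening: 0.662
gripper_force: 43.9
```

Contact came at the expected height. I release and back off.

Call:
carry_out([
  [0,0,-0.1,0,0,0],
  [0,0,0,0,0,0],
  [0,0,0,0,0,0],
  [0,0,0,0,0,0],
  [0,0,-1,0,0,0],
  [0,0,-3,0,0,0],
  [0,0,-5,0,0,0],
  [0,0,0,0,0,0],
], fingers=100)

```text
time_s: 32.12
tool_pos: [675.6, -141.5, 97.4]
eef_rot: [[-0.998, -0.057, 0.011], [-0.057, 0.998, -0.004], [-0.011, -0.005, -1.0]]
force: [0.6, -0.5, -0.1]
opening: 0.999
gripper_force: 0.0
```

```bash
python3 - <<'E'
from h import *
st()
for c in ["side","wrist"]:
  im=read_camera(c)
  for n in ["gauge_mid","cradle_notch","block_mid"]:
    print(c,n,[([round(v) for v in d["at"]],round(d["conf"],2)) for d in mark_of(n,c)][:2])
mv(638,147,95,np.radians(173.2))
E
```

```text
32.12 tcp [ 675.6 -141.5   97.4] xyaw -3.084 z [ 0.011 -0.004 -1.   ] F [ 0.6 -0.5 -0.1] op 0.999 0.0 q [-0.35  0.42  1.63  0.    1.08 -1.98]
side gauge_mid [([669, -140, 16], 0.9)]
side cradle_notch [([607, -142, -2], 0.74)]
side block_mid [([644, -9, 6], 0.83)]
wrist gauge_mid [([671, -140, 12], 0.8)]
wrist cradle_notch [([605, -144, 1], 0.68)]
wrist block_mid [([643, -10, 13], 0.88)]
move [ 1.62 28.82 -0.61] rz 0.176
```

Call:
carry_out([
  [0.27,4.8,0,0,0,0],
  [0.27,4.8,0,0,0,0],
  [0.27,4.8,0,0,0,0],
  [0.27,4.8,0,0,0,0],
  [0.27,4.8,0,0,0,0],
  [0.27,4.8,0,0,0,0],
  [0,0,0,0,0,0.175],
  [0,0,0,0,0,0.175],
])

```text
time_s: 33.52
tool_pos: [638.2, 147.6, 89.3]
eef_rot: [[-0.956, 0.292, -0.001], [0.292, 0.956, -0.0], [0.001, -0.001, -1.0]]
force: [0.0, 1.1, -0.5]
opening: 1.003
gripper_force: 0.0
```

Call:
carry_out([
  [0,0,0,0,0,0.175],
  [0,0,0,0,0,0.175],
  [0,0,0,0,0,0.175],
  [0,0,0,0,0,0.175],
  [0,0,0,0,0,0.175],
  [0,0,0,0,0,0.175],
  [0,0,0,0,0,0.175],
  [0,0,0,0,0,0.175],
])

```text
time_s: 34.52
tool_pos: [638.5, 146.5, 89.2]
eef_rot: [[0.127, 0.992, -0.001], [0.992, -0.127, -0.0], [-0.0, -0.001, -1.0]]
force: [0.5, -0.2, -0.1]
opening: 0.998
gripper_force: 0.0
```

```bash
python3 - <<'E'
from h import *
st()
for c in ["wrist","side","top"]:
  im=read_camera(c)
  if c=="wrist":cv2.imwrite("pics/w10.png",im)
  for n in ["block_mid"]:
    print(c,n,[([round(v) for v in d["at"]],round(d["conf"],2)) for d in mark_of(n,c)][:3])
mv(638,146,90,np.radians(83.2))
E
```

```text
34.52 tcp [638.5 146.5  89.2] xyaw 1.443 z [-0.001 -0.    -1.   ] F [ 0.5 -0.2 -0.1] op 0.998 0.0 q [ 0.07  0.36  1.72 -0.    1.06  0.2 ]
wrist block_mid [([643, -8, 12], 0.95), ([449, -20, 0], 0.72), ([635, 146, 18], 0.6)]
side block_mid [([638, 144, 12], 0.92), ([642, -8, 11], 0.83)]
top block_mid [([636, 145, 13], 0.87), ([641, -12, 9], 0.59)]
move [-0.06 -0.07 -0.02] rz -0.001
```

View pics/w10.png

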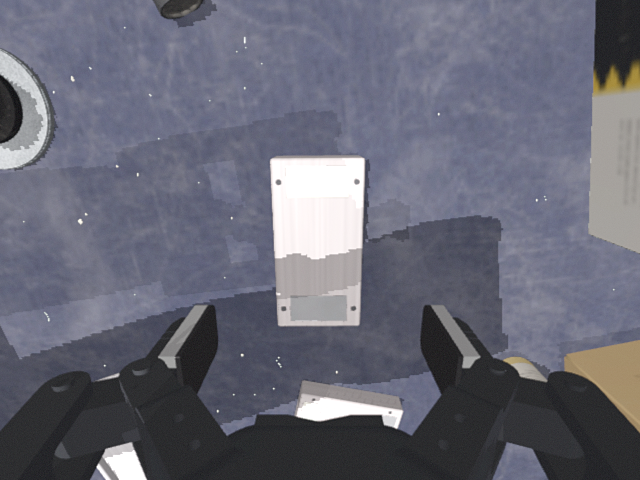

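The block is centred at (319,240), squarely between the fingers. I descend and grip it.

Call:
carry_out([
  [0,-0.1,2.2,0,0,0],
  [0,0,2,0,0,0],
  [0,0,1.8,0,0,0],
  [0,0,1.2,0,0,0],
  [0,0,1,0,0,0],
  [0,0,0.6,0,0,0],
  [0,0,0.2,0,0,0],
  [0,0,0,0,0,0],
])

```text
time_s: 35.83
tool_pos: [638.2, 146.7, 0.6]
eef_rot: [[0.122, 0.993, 0.001], [0.993, -0.122, 0.0], [0.0, 0.001, -1.0]]
force: [0.7, -0.8, 0.5]
opening: 1.004
gripper_force: 0.0
```

Call:
carry_out([
  [0,0,0.2,0,0,0],
  [0,0,0.1,0,0,0],
  [0,0,0,0,0,0],
])

```text
time_s: 36.2
tool_pos: [637.9, 146.6, -2.9]
eef_rot: [[0.122, 0.993, 0.0], [0.993, -0.122, -0.0], [-0.0, 0.0, -1.0]]
force: [-0.8, -0.9, 0.8]
opening: 0.999
gripper_force: 0.0
```

Call:
carry_out([
  [0,0,0,0,0,0],
  [0,0,0,0,0,0],
  [0,0,0,0,0,0],
  [0,0,0,0,0,0],
  [0,0,0,0,0,0],
], fingers=52, newtons=60)

```text
time_s: 36.83
tool_pos: [638.4, 146.7, -2.1]
eef_rot: [[0.122, 0.993, 0.001], [0.993, -0.122, 0.0], [0.0, 0.001, -1.0]]
force: [-0.3, -0.1, 5.3]
opening: 0.673
gripper_force: 65.2
```

Call:
carry_out([
  [0,0,-0.4,0,0,0],
  [0,0,-0.8,0,0,0],
  [0,0,-2,0,0,0],
  [0,0,-3,0,0,0],
  [0,0,-1.5,0,0,0],
  [0,0,0,0,0,0],
])

```text
time_s: 37.58
tool_pos: [639.2, 146.8, 76.5]
eef_rot: [[0.122, 0.993, 0.004], [0.993, -0.122, 0.0], [0.001, 0.004, -1.0]]
force: [-0.7, -0.2, -3.4]
opening: 0.672
gripper_force: 65.1
```

```bash
python3 - <<'E'
from h import *
st()
mv(454,-20,75,np.radians(102.9))
E
```

```text
37.58 tcp [639.2 146.8  76.5] xyaw 1.449 z [ 0.004  0.    -1.   ] F [-0.7 -0.2 -3.4] op 0.672 65.1 q [ 0.07  0.38  1.72 -0.    1.04  0.19]
move [-18.81 -16.36   0.07] rz -0.347
```

Call:
carry_out([
  [-3.76,-3.27,0,0,0,0],
  [-3.76,-3.27,0,0,0,0],
  [-3.76,-3.27,0,0,0,0],
  [-3.76,-3.27,0,0,0,0],
  [-3.77,-3.28,0,0,0,0],
  [0,0,0,0,0,-0.174],
  [0,0,0,0,0,-0.173],
  [0,0,0,0,0,0],
])

```text
time_s: 38.58
tool_pos: [451.7, -20.1, 73.3]
eef_rot: [[-0.221, 0.975, -0.002], [0.975, 0.221, 0.0], [0.001, -0.001, -1.0]]
force: [-0.7, 1.2, -4.0]
opening: 0.673
gripper_force: 65.5
```

```bash
python3 - <<'E'
from h import *
st()
for c in ["side","wrist","top"]:
  im=read_camera(c)
  if c=="wrist":cv2.imwrite("pics/w11.png",im)
  for n in ["block_mid","rack"]:
    print(c,n,[([round(v) for v in d["at"]],round(d["conf"],2)) for d in mark_of(n,c)][:3])
mv(454,-20,40,np.radians(102.9))
E
```

```text
38.58 tcp [451.7 -20.1  73.3] xyaw 1.793 z [-0.002  0.    -1.   ] F [-0.7  1.2 -4. ] op 0.673 65.5 q [-0.27 -0.04  2.22 -0.    0.97 -0.49]
side block_mid [([642, -12, 10], 0.77), ([451, -20, 90], 0.55), ([458, -20, 0], 0.21)]
side rack []
wrist block_mid [([639, -8, 12], 0.95), ([448, -20, 92], 0.79)]
wrist rack []
top block_mid [([644, -8, 12], 0.72)]
top rack [([453, -21, 6], 0.39), ([608, -144, 6], 0.37)]
move [-0.02  0.14  3.41] rz -0.0
```

View pics/w11.png

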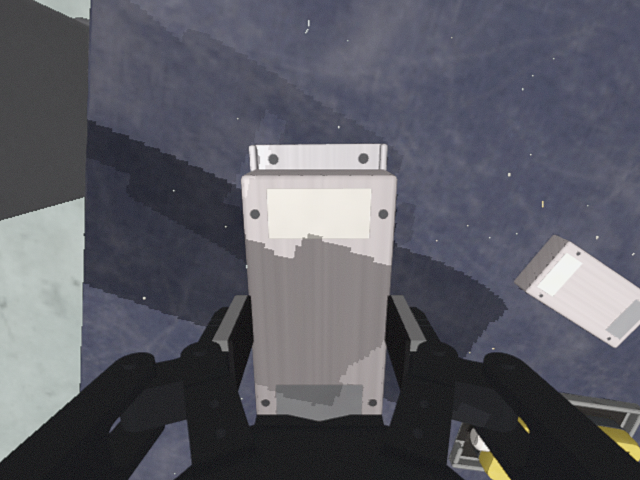

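The channel spans columns 249–387 and the block is centred at 319, so it is aligned across. I check the fit along the channel from its visible end.

```bash
python3 - <<'E'
from h import *
s=get_state();X=s["eef_rot"][:2,0]
for p,z in [((318,146),3),((319.5,177),73.3+2.1+25)]:
    P=ray("wrist",p,z)[:2];print(np.round(P,1),"along from tcp",round((P-s["tool_pos"][:2])@X,1))
E
```

```text
[436.6  45.6] along from tcp 67.5
[439.1  38.2] along from tcp 59.8
```

Call:
carry_out([
  [-0.1,0.05,1.8,0,0,0],
  [0,0,1.5,0,0,0],
  [0,0,1.2,0,0,0],
  [0,0,0.7,0,0,0],
  [0,0,0.4,0,0,0],
  [0,0,0.2,0,0,0],
  [0,0,0,0,0,0],
  [0,0,0,0,0,0],
])

```text
time_s: 40.02
tool_pos: [453.7, -21.1, 16.5]
eef_rot: [[-0.223, 0.975, 0.001], [0.975, 0.223, -0.0], [-0.0, 0.001, -1.0]]
force: [0.0, 0.0, -3.6]
opening: 0.672
gripper_force: 65.5
```

Call:
carry_out([
  [0,0,0.3,0,0,0],
  [0,0,0.2,0,0,0],
  [0,0,0.2,0,0,0],
  [0,0,0.1,0,0,0],
  [0,0,0,0,0,0],
])

```text
time_s: 40.65
tool_pos: [453.2, -21.0, 8.0]
eef_rot: [[-0.223, 0.975, -0.0], [0.975, 0.223, 0.0], [0.0, -0.0, -1.0]]
force: [0.5, 0.2, -4.7]
opening: 0.673
gripper_force: 65.5
```

Call:
carry_out([
  [0,0,0.2,0,0,0],
  [0,0,0.2,0,0,0],
  [0,0,0.1,0,0,0],
  [0,0,0.1,0,0,0],
  [0,0,0,0,0,0],
])

```text
time_s: 41.28
tool_pos: [453.2, -21.0, 2.0]
eef_rot: [[-0.223, 0.975, -0.0], [0.975, 0.223, 0.0], [0.0, -0.0, -1.0]]
force: [-1.0, 0.4, -3.9]
opening: 0.669
gripper_force: 65.5
```

Call:
carry_out([
  [0,0,0.1,0,0,0],
  [0,0,0.06,0,0,0],
  [0,0,0,0,0,0],
])

```text
time_s: 41.65
tool_pos: [453.4, -21.0, 0.9]
eef_rot: [[-0.223, 0.975, -0.0], [0.975, 0.223, 0.0], [0.0, -0.0, -1.0]]
force: [-1.5, 0.5, 1.3]
opening: 0.674
gripper_force: 66.1
```

The block is on the channel floor, at a TCP height of 0.9 mm as computed. I release, back off and check everything.

Call:
carry_out([
  [0,0,0,0,0,0],
  [0,0,0,0,0,0],
  [0,0,0,0,0,0],
  [0,0,0,0,0,0],
  [0,0,-1,0,0,0],
  [0,0,-3,0,0,0],
  [0,0,-5,0,0,0],
  [0,0,-5,0,0,0],
], fingers=100)

```text
time_s: 42.65
tool_pos: [453.0, -20.9, 142.4]
eef_rot: [[-0.223, 0.975, 0.0], [0.975, 0.223, -0.0], [-0.0, 0.0, -1.0]]
force: [0.4, -0.3, -1.3]
opening: 0.999
gripper_force: 0.0
```

Call:
carry_out([
  [0,0,-5,0,0,0],
  [0,0,-5,0,0,0],
  [0,0,0,0,0,0],
  [0,0,0,0,0,0],
])

```text
time_s: 43.15
tool_pos: [452.9, -20.9, 240.5]
eef_rot: [[-0.223, 0.975, 0.0], [0.975, 0.223, -0.0], [-0.0, 0.0, -1.0]]
force: [0.0, 0.6, -0.8]
opening: 1.003
gripper_force: 0.0
```

```bash
python3 - <<'E'
from h import *
st()
for c in ["side","top","wrist"]:
  im=read_camera(c)
  if c=="side":cv2.imwrite("pics/s12.png",cv2.resize(im[170:420,190:440],(600,600)))
  for n in ["holder_mid","disc","tin_mid","dish","gauge_mid","cradle_notch","block_mid","rack","oil_bottle","foam_white"]:
    print(c,n,[([round(v) for v in d["at"]],round(d["conf"],2)) for d in mark_of(n,c)][:2])
E
```

```text
43.15 tcp [452.9 -20.9 240.5] xyaw 1.796 z [ 0. -0. -1.] F [ 0.   0.6 -0.8] op 1.003 0.0 q [-0.27 -0.24  2.07 -0.    1.32 -0.5 ]
side holder_mid [([437, 263, 32], 0.84), ([425, -273, 13], 0.39)]
side disc [([434, 265, 1], 0.89)]
side tin_mid [([426, -272, 14], 0.67)]
side dish [([426, -271, 1], 0.53)]
side gauge_mid [([669, -142, 14], 0.94)]
side cradle_notch [([609, -146, 2], 0.93)]
side block_mid [([647, -12, 10], 0.91), ([453, -20, 15], 0.58)]
side rack []
side oil_bottle [([783, 7, 1], 0.76)]
side foam_white []
top holder_mid [([436, 267, 35], 0.95)]
top disc [([438, 265, 3], 0.56)]
top tin_mid [([426, -270, 16], 0.89)]
top dish [([419, -275, 2], 0.8)]
top gauge_mid [([672, -136, 18], 0.94)]
top cradle_notch [([604, -142, 2], 0.84)]
top block_mid [([454, -24, 13], 0.85), ([641, -8, 12], 0.85)]
top rack []
top oil_bottle [([784, 6, -4], 0.71)]
top foam_white [([621, -397, 1], 0.56)]
wrist holder_mid []
wrist disc []
wrist tin_mid [([424, -278, 18], 0.73)]
wrist dish []
wrist gauge_mid [([670, -138, 11], 0.61), ([422, -279, 13], 0.23)]
wrist cradle_notch [([605, -144, -1], 0.93)]
wrist block_mid [([639, -8, 11], 0.75), ([449, -19, 18], 0.7)]
wrist rack []
wrist oil_bottle [([784, 5, 0], 0.98)]
wrist foam_white []
```

View pics/s12.png

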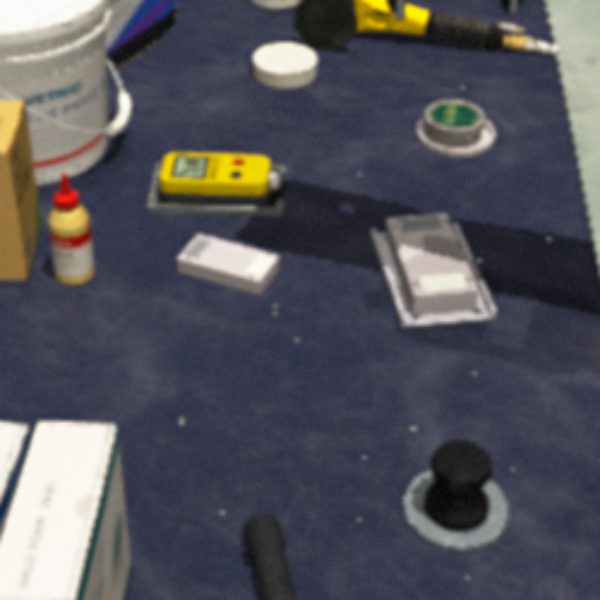

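The side view shows the holder upright on the disc (460,490), the tin in the dish (455,125), the gauge in the cradle (218,178) and the block in the channel (435,265). The bottle and foam pad are where they were, so I hand in.

```bash
python3 -c "
from workcell import *
print(hand_in())"
```

```text
the job is handed in; nothing more can be done
None
```

I handed the job in at about 43 s of the 128 s allowed: the pad holder, wax tin, gauge and zero block are all put away and released, the cameras put each within about 7 mm of its target, and the oil bottle and foam pad did not move; hand-in gave no verdict.

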